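Swing a lamp bracket down in the hand and clamp it upright in the vise

TASK

Pinch the lamp bracket firmly across the two orange buttons of its knuckle and lift it well clear of the bench while it is still level; only then ease the fingers so that its steel foot swings down to hang below them, and pinch it firmly again. Stand the foot on the bed of the green vise, square between the jaws and midway along them, before letting go, then push the red plate until the sliding jaw holds the foot against the fixed jaw with the bracket upright. Leave everything else on the bench where it is, and finish with the hand clear.

Things in the scene. Friction and masses are not known exactly. Their poses are not given: they have to be found in the camera images.
- bracket_knuckle (a point): Centre, half-way up, of the lamp bracket's round black knuckle: a drum 36 mm across with flat sides 28 mm apart across y. From the middle of each flat side sticks a sprung orange button, 12 mm across and 12 mm long (52 mm over both); it pushes in until flush. x runs along the bracket from foot to knuckle, level at the start; z is up at the start. Pinch the buttons across y.
- bracket_foot (a point): Centre of the bracket's flat foot end, 145 mm from the knuckle centre (along -x of the bracket, same axes). The foot is a steel cube of 36 mm; a 14 x 14 mm grey bar joins it to the knuckle. The whole is 163 mm long and 36 mm thick and lies flat on the bench at the start. Standing upright, x points up.
- bracket_balance (a point): Balance point of the bracket (0.45 kg), 106 mm from the knuckle centre; same axes. A hard pinch (60 N or more) drives both buttons flush, clamps the flat sides and keeps the bracket level. Opened slowly by 4 to 12 mm from there, the fingers hold only the buttons (14 N each when out, 38 N flush): the bracket then swings down about the line through them and stops within some 5 degrees of plumb.
- vise: Green vise bolted to the bench, base 220 x 100 mm. x points from the sliding jaw to the fixed jaw, y along the jaws, z up; origin on the bench. Bed 30 mm above the bench; jaws y = -50 to 50 mm, up to 68 mm above the bench. Fixed jaw's face at x = 50 mm, sliding jaw's face at x = -25 mm + the joint value. The vise ends at x = -130 and 90 mm.
- vise_jaw (a joint): Travel of the sliding jaw towards the fixed jaw, m: 0 fully open (75 mm between the jaws), 0.06 the end of its travel; at 0.039 the jaws hold a 36 mm part. It slides with about 6 N of friction and stays where it is left.
- jaw_plate (a point): Middle of the top edge of the outer (-x) side of the upright red push plate of the sliding jaw: 105 mm behind the vise's origin at joint 0, moving with the jaw, 95 mm above the bench. The plate is 60 mm wide (along y) and 12 mm thick; its upper 40 mm stand free of the green arm that carries it. Axes as the vise; push it towards +x.
- tape_roll: yellow tape roll lying flat, 70 mm across, 24 mm high; bystander, origin on its underside
- solder_reel: steel-grey reel standing on its flange, 48 mm across, 40 mm high; bystander, origin on its underside
- screwdriver: red-handled screwdriver lying on the bench; bystander
- spanner: steel spanner lying on the bench; bystander
- multimeter: yellow multimeter lying face up, 150 x 75 x 35 mm; bystander, origin on its underside
- flux_bottle: amber glass bottle, 44 mm across, 100 mm high, upright; bystander, origin on its underside
Mind the look-alikes: they are no part of the job. Of the things that look like the part that bears bracket_knuckle, take the one that is farthest from the robot's base at the start. Leave any yellow look-alike of the vise alone.

How it is judged (in metres and radians):
On the way, in this order (a step that is already met when the one before it is completed fails the run):
1. the bracket is held clear of the bench, still level within about 30 degrees (height (world z) of bracket_knuckle above 0.12 m and height (world z) of bracket_foot above 0.06 m and angle between bracket_knuckle's own x axis and vertical above 1.05 rad and contact force between the fingers and bracket above 1 N), for 0.2 s.
2. the bracket hangs foot down from the fingers, within about 30 degrees of plumb and clear of the bench (angle between bracket_knuckle's own x axis and vertical below 0.52 rad and height (world z) of bracket_foot above 0.02 m and contact force between the fingers and bracket above 1 N), for 0.2 s.
3. still hanging, the bracket is pinched firmly again (about 42 N or more from each finger) (angle between bracket_knuckle's own x axis and vertical below 0.52 rad and height (world z) of bracket_foot above 0.02 m and contact force between the fingers and bracket above 84 N), for 0.1 s.
4. the foot stands on the vise bed between the jaws while the fingers still hold the knuckle (angle between bracket_knuckle's own x axis and vertical below 0.26 rad and z of bracket_foot in the frame of vise below 0.036 m and x of bracket_foot in the frame of vise between -0.02 and 0.05 m and y of bracket_foot in the frame of vise between -0.04 and 0.04 m and contact force between the fingers and bracket above 1 N), for 0.1 s.
At the end, for the whole second after the job is handed in: The bracket stands upright (within 4 degrees) with its foot on the vise bed (within 4 mm), its foot within 32 mm of the middle of the jaws, and the sliding jaw closed to within 2.5 mm of the 36 mm foot pressed to the fixed jaw; bracket at rest, hand clear (value of joint vise_jaw between 0.0365 and 0.042 m and z of bracket_foot in the frame of vise between 0.026 and 0.034 m and x of bracket_foot in the frame of vise between 0.026 and 0.038 m and y of bracket_foot in the frame of vise between -0.032 and 0.032 m and angle between bracket_knuckle's own x axis and vertical below 0.07 rad and linear speed of bracket below 0.02 m/s); the robot touches nothing.
It fails at once if a bystander (tape roll, reel, screwdriver, spanner, multimeter or bottle) is shifted by more than 40 mm (distance of any of tape_roll, solder_reel, screwdriver, spanner, multimeter, flux_bottle from where it was at the start of the episode above 0.04 m).
It also fails if it takes over 67 s, if anything falls off the work surface, if the arm or the gripper's body presses on something with over 40 N, if the wrist force passes 120 N, or if a joint passes its speed limit or range.

ROBOT

A 6-joint arm with a two-finger parallel gripper is mounted at the origin on the work surface. World frame = base frame: x ahead of the robot, y to its left, z up, the work surface at z = 0. Lengths are in m, angles in degrees, forces in N, time in s.
With the tool pointing down it reaches from about 0.375 to 0.75 m from the base axis. Payload 9 kg.
Tool frame: the origin (TCP) lies where the fingers leave the gripper's body, on its centre line; the fingertips stand 73 mm ahead of it and the grasp point (between the pads) lies 54 mm ahead of it (robot.tip_reach is the distance from the TCP to the fingertips, in m); z points along the fingers, y is the line along which they close (so a half turn about z gives the same grasp; the last joint's range is limited). The gripper opens to 85 mm and grips with 20 to 120 N. Pads are 22 mm wide; open, the fingers measure 114 mm over their backs; the gripper's body (76 mm by 85 mm) begins 54 mm behind the grasp point. The pads swing forward as they close: fully open they stand 13 mm farther back than shut.
Start: joints at [-81.629, 5.964, 5.575, 89.605, 0, 77.527], TCP at [0.214, -0.561, 0.304] pointing down, gripper open.
Joint ranges: [-171.21, 171.21], [-48.23, 106.86], [-62.78, 66.21], [-105.2, 120.99], [-86.42, 89.51], [-180, 180]. Speed limits (degrees/s): [127.2, 127.2, 147.25, 180, 180, 180].

INTERFACE

Orientations are given as [roll, pitch, yaw] about the fixed x, y, z axes, in that order (R = Rz(yaw) Ry(pitch) Rx(roll)).
In Python, from plant import robot gives the robot as it stands. Calls block until the motion is done:
- robot.move_pose(position, orientation): joint-space move of the TCP to a pose.
- robot.line_to(position, vel=0.15, rotation=None, guard=None): straight line of the TCP; rotation=None keeps the orientation; vel is the mean speed in m/s. With guard (N) it stops when the force on the tool has changed by that much, and returns True; else False.
- robot.goto_joints(angles): joint-space move.
- robot.set_gripper(opening): finger opening in m; the grip force is fixed at half the most; returns when the fingers have stopped.
- robot.pause(seconds).
- robot.ik(position, orientation): joint angles nearest the present ones, or None.
- robot.observe(): the state.
- robot.grab_frame(name): name is "scene" or "top"; returns the picture (400x640x3 uint8, blue, green, red); there is no depth.
- robot.get_calibration(name): a dict with "vertical_fov" (degrees; the focal length in pixels is half the picture's height over the tangent of half this angle, whatever the lens; pixels are square), "cx", "cy" (the principal point, pixels), "k1" (the pictures are not rectified: a ray, as slopes to the right and down, at radius r is drawn at 1 + k1 r^2 times it, then the intrinsics apply), "rvec" (rotation vector, rad) and "tvec" (3), from world to camera coordinates, as OpenCV has them. Camera axes: x right, y down, z forward; pixel columns grow to the right and rows downward; lengths in m; the calibration is good to about 2 mm. A picture is of the moment at which its call begins. get_calibration takes no time and is no camera call.
A pose or a line that the arm cannot do raises robot.IKError and nothing moves.
- robot.job_done(): hands the job in; it is judged then, once.
The state is a dict: "time": time; "q": joint angles; "qvel": joint speeds; "joint_torque": joint torques, N m; "tool_pos": TCP position; "tcp_rot": TCP orientation; "ft_force": force on the tool from outside, world axes, zero at the start; "torque": the same for the moment, N m; "gripper_width": finger opening in m; "gripper_force": force on a finger pad.
Only numpy, scipy, OpenCV 4.12 (cv2) and the standard library are available. Lean on these libraries where they do the work, as an engineer would, in place of code of your own. Each camera call takes 0.05 s, during which the arm holds its last target. There are 200 camera calls.

## Working session

There is one attempt and no reset: what is moved stays moved. The work goes in short steps, each a Python script; the robot and the scene stay as the last script left them, time stands still between calls to the robot, and variables do not carry over. Pictures are saved under pics/ and viewed, at most 13 in all, crops included, and the job is handed in when it is done.

```bash
ls; mkdir -p pics
python3 - <<'E'
from plant import robot
import cv2
for n in("scene","top"):
    im=robot.grab_frame(n); cv2.imwrite(f"pics/{n}0.png",im); print(n,robot.get_calibration(n))
o=robot.observe();print(o)
E
```

```text
pics
scene {'vertical_fov': 56.22946013753156, 'cx': 323.7281949900998, 'cy': 195.62422286281748, 'k1': -0.0739199739799188, 'rvec': array([ 2.12936454,  0.61876904, -0.29743105]), 'tvec': array([-0.42975543, -0.07982242,  1.53009994])}
top {'vertical_fov': 44.89251467603348, 'cx': 322.50474975205174, 'cy': 201.22309882501168, 'k1': -0.0001142404076947883, 'rvec': array([ 2.17734055, -2.21813922,  0.09957293]), 'tvec': array([-0.01291811,  0.52285159,  1.32293243])}
{'time': 0.1, 'q': array([-8.16286613e+01,  5.99328201e+00,  5.53284910e+00,  8.96054099e+01,
       -1.85020880e-03,  7.75279486e+01]), 'qvel': array([ 0.06907991, -0.17422612,  0.11633977, -0.00097857, -0.05299037,
       -0.04309952]), 'joint_torque': array([ 6.16433797e-03, -5.58207929e+01,  5.04720676e+01,  1.29611857e-02,
       -2.43765608e-04, -2.84372184e-06]), 'tool_pos': array([ 0.21347109, -0.56051315,  0.30323243]), 'tcp_rot': array([-1.79935311e+02, -1.24130862e-02,  2.08433842e+01]), 'ft_force': array([-0.26227261,  0.27993748, -0.02558913]), 'torque': array([ 0.02672408, -0.03520476,  0.0156712 ]), 'gripper_force': 0.0, 'gripper_width': 0.08514878928280255}
```

View pics/top0.png

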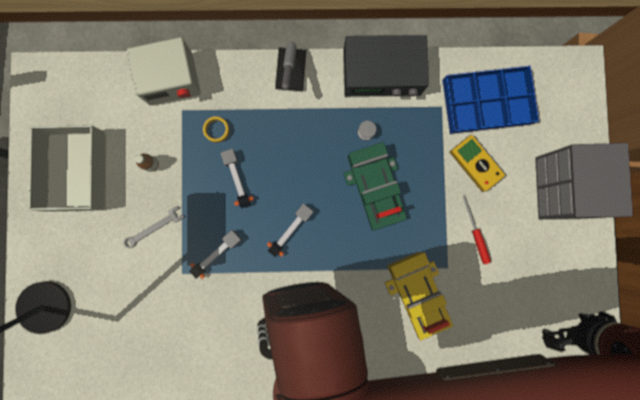

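View pics/scene0.png

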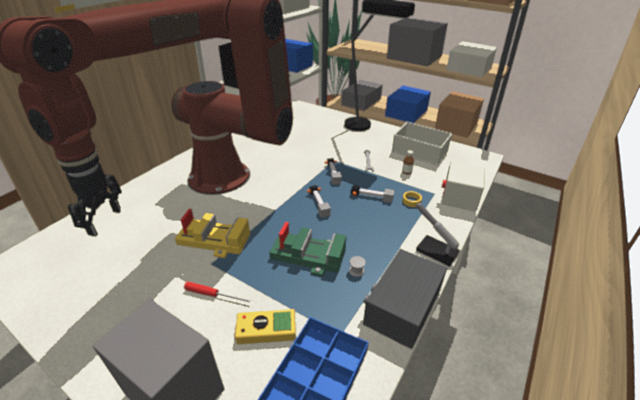

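The top view shows three brackets: knuckles near (245,200), (275,248) and (200,268). The green vise is near (377,185) with its red plate at (388,212), and the reel is at (367,130). The yellow vise look-alike is at (420,295).

```bash
cat > h.py <<'E'
import numpy as np, cv2
from plant import robot
def cam(n):
    c=robot.get_calibration(n); f=200/np.tan(np.radians(c["vertical_fov"]/2))
    K=np.array([[f,0,c["cx"]],[0,f,c["cy"]],[0,0,1]]); return K,np.array([c["k1"],0,0,0.]),np.array(c["rvec"]),np.array(c["tvec"])
def ray(n,px):
    K,d,r,t=cam(n); R=cv2.Rodrigues(r)[0]
    u=cv2.undistortPoints(np.array(px,float).reshape(-1,1,2),K,d).reshape(-1,2)
    return -R.T@t, np.c_[u,np.ones(len(u))]@R
def cast(n,px,z):
    o,d=ray(n,px); return o+d*((z-o[2])/d[:,2])[:,None]
def proj(n,P):
    K,d,r,t=cam(n); return cv2.projectPoints(np.array(P,float).reshape(-1,1,3),r,t,K,d)[0].reshape(-1,2)
def blobs(im,lo,hi,amin=8):
    m=cv2.inRange(cv2.cvtColor(im,cv2.COLOR_BGR2HSV),lo,hi)
    k,_,s,c=cv2.connectedComponentsWithStats(m); return [(c[i].round(1),s[i,4],s[i,:4]) for i in range(1,k) if s[i,4]>=amin]
E
python3 - <<'E'
from h import *
im=cv2.imread("pics/top0.png")
for nm,lo,hi in(("orange",(5,130,100),(17,255,255)),("red",(0,150,90),(4,255,255)),("green",(55,60,30),(85,255,200))):
    print(nm)
    for c,a,s in blobs(im,lo,hi,4): print(c,a,s,cast("top",[c],.018)[0].round(3))
for nm,p in(("A",[(245,200),(230,157)]),("B",[(277,245),(304,212)]),("C",[(200,268),(232,239)])): 
    w=cast("top",p,.018);print(nm,w.round(3).tolist(),np.linalg.norm(w[:,:2],axis=1))
a=cv2.resize(im[130:290,180:320],None,fx=4,fy=4,interpolation=cv2.INTER_CUBIC)[:600]
cv2.imwrite("pics/c1.png",a)
cv2.imwrite("pics/c2.png",cv2.resize(im[110:240,320:460],None,fx=4.5,fy=4.5,interpolation=cv2.INTER_CUBIC))
E
```

```text
orange
[585.2  38. ] 143 [578  34  20  10] [ 0.979 -0.786  0.018]
[634.5 163.5] 58 [630 161  10   6] [ 0.614 -0.906  0.018]
[486.2 182.2] 10 [485 181   4   4] [ 0.568 -0.482  0.018]
[250.5 198. ] 16 [249 196   4   5] [0.535 0.176 0.018]
[236.6 202.6] 15 [235 201   4   4] [0.523 0.214 0.018]
[269.4 244.2] 14 [268 242   4   5] [0.407 0.126 0.018]
[280.5 253.3] 14 [279 252   4   4] [0.381 0.095 0.018]
[191.6 264.8] 5 [191 264   2   3] [0.355 0.338 0.018]
[201.4 275.4] 13 [200 274   4   4] [0.326 0.311 0.018]
[440.4 327.9] 39 [429 321  21  13] [ 0.17  -0.338  0.018]
[305.7 358.9] 1280 [288 322  35  75] [0.096 0.031 0.018]
[321. 379.] 5 [319 378   5   3] [ 0.041 -0.009  0.018]
[322.5 383.5] 4 [321 383   4   2] [ 0.029 -0.013  0.018]
red
[181.9  92. ] 63 [177  89  11   8] [0.835 0.364 0.018]
[389. 212.] 111 [377 207  24  11] [ 0.489 -0.206  0.018]
[481.2 246.4] 266 [473 230  17  34] [ 0.389 -0.46   0.018]
[438.2 326.9] 57 [429 322  19  10] [ 0.172 -0.332  0.018]
green
[367.6  90.1] 77 [354  88  28   5] [ 0.834 -0.156  0.018]
[469.3 150.3] 214 [460 141  20  20] [ 0.658 -0.438  0.018]
[375.9 184.1] 2595 [344 142  63  88] [ 0.568 -0.172  0.018]
A [[0.53, 0.191, 0.018], [0.65, 0.232, 0.018]] [0.56318055 0.69013393]
B [[0.404, 0.105, 0.018], [0.494, 0.029, 0.018]] [0.41758129 0.49444421]
C [[0.346, 0.315, 0.018], [0.423, 0.228, 0.018]] [0.46795414 0.48046446]
```

View pics/c1.png

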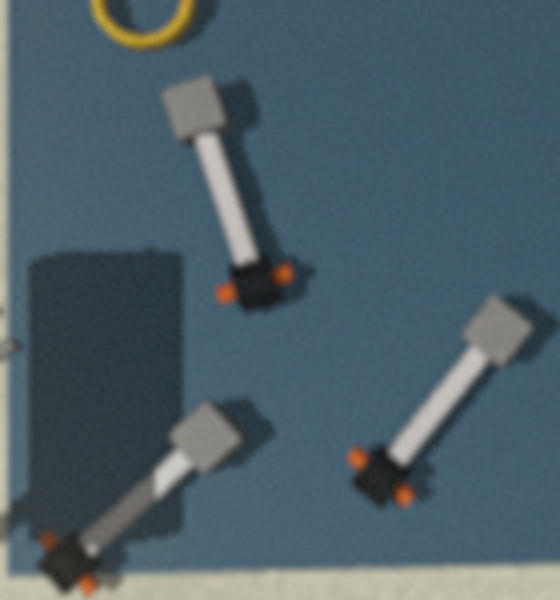

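View pics/c2.png

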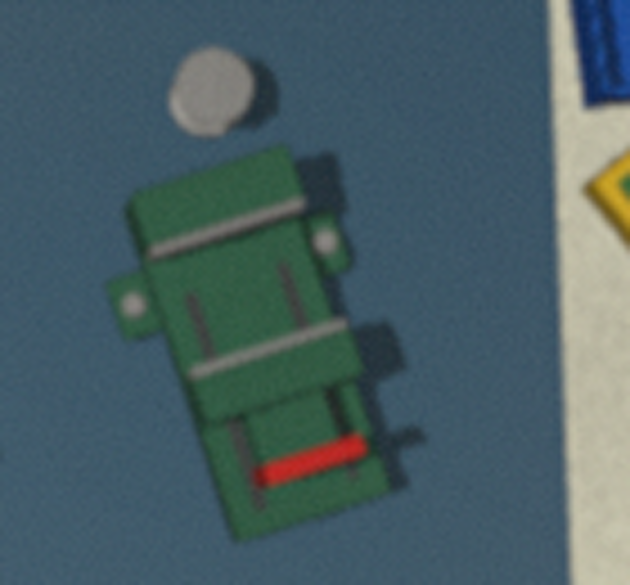

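The target is bracket A, whose foot is about 0.69 m from the base. Its buttons are at px (250.5,198) and (236.6,202.6), and its foot is at about (229,157). The vise strips and red plate show clearly in the crop, with the jaw open.

```bash
cat >> h.py <<'E'
def tool(yaw): return [180,0,yaw]   # tool y = -(world dir at yaw+90)
E
python3 - <<'E'
from h import *
im=cv2.imread("pics/top0.png"); hsv=cv2.cvtColor(im,cv2.COLOR_BGR2HSV)
m=cv2.inRange(hsv,(0,0,85),(180,60,255))
# bracket
kn=cast("top",[(243.55,200.3)],.018)[0]; bt=cast("top",[(250.5,198),(236.6,202.6)],.018)
k,l,s,c=cv2.connectedComponentsWithStats(m)
for i in range(1,k):
    if 20<s[i,4]<600 and 200<c[i][0]<440 and 110<c[i][1]<240:
        (ct,sz,an)=cv2.minAreaRect(np.argwhere(l==i)[:,::-1].astype(np.float32)); print(np.round(c[i],1),s[i],np.round(ct,1),np.round(sz,1),round(an,1))
C=np.array((320,110))
g=lambda p:np.array(p)/4.5+C-0.4
st=cast("top",[g(p) for p in((150,250),(305,203),(190,372),(345,323))],.068)
red=cast("top",[g((311,462))],.095)[0]
foot=cast("top",[np.array((195,107))/4+(180,130)-.4],.036)[0]
print("kn",kn,"btdir",np.degrees(np.arctan2(*(bt[1]-bt[0])[1::-1])),"foot",foot,"axis",np.degrees(np.arctan2(*(kn-foot)[1::-1])),np.linalg.norm((kn-foot)[:2]))
mid=st.mean(0); v=(st[0]+st[1]-st[2]-st[3])/2
print("strips",st.round(4).tolist(),"mid",mid,"sep",np.linalg.norm(v),"yaw",np.degrees(np.arctan2(v[1],v[0])),
 "ydir",[np.degrees(np.arctan2(*(a-b)[1::-1])) for a,b in((st[0],st[1]),(st[2],st[3]))],"red",red,np.linalg.norm((mid-red)[:2]),np.degrees(np.arctan2(*(mid-red)[1::-1])))
print(robot.tip_reach)
for y in (18,198-360,-18+0,-108,72,162):
  for P in((*kn[:2],.30),(*kn[:2],.076),(*mid[:2],.23),(*red[:2],.16)): 
    q=robot.ik(P,tool(y)); print(y,np.round(P,2),None if q is None else np.round(q))
E
```

```text
[207.1 127.3] [202 115  16  28  40] [208.6 127.9] [13.8 27.5] 6.3
[366.1 129.9] [357 120  19  21 307] [366.2 130.1] [17.4 20.6] 26.6
[232.4 169.1] [220 148  25  49 444] [231.9 172.9] [48.7 14.1] 75.7
[369.9 159.8] [353 154  35  13 111] [370.1 159.8] [ 2.8 35.7] 71.6
[392.  163.2] [390 161   5   6  27] [392.  163.5] [5. 4.] 90.0
[349.3 177.4] [347 175   6   6  29] [349.5 177.5] [5. 5.] 90.0
[379.1 186.9] [362 181  35  14 124] [379.  186.9] [ 3.5 36. ] 71.6
[295.4 222.8] [277 203  36  43 437] [293.8 226. ] [13.9 48.1] 35.5
kn [0.52895071 0.19525327 0.018     ] btdir 107.44712078892971 foot [0.64899872 0.23321169 0.036     ] axis -162.45337467469702 0.12590617399742118
strips [[0.6147, -0.105, 0.068], [0.6415, -0.1985, 0.068], [0.5413, -0.1271, 0.068], [0.569, -0.2204, 0.068]] mid [ 0.59159058 -0.16272231  0.068     ] sep 0.07619959376959237 yaw 16.761123987263367 ydir [np.float64(105.99916019959558), np.float64(106.53271257262608)] red [ 0.48529515 -0.19332549  0.095     ] 0.1106131702374743 16.06147237091636
0.0726
18 [0.53 0.2  0.3 ] [  7.  -0.  -1.  89.   0. 169.]
18 [0.53 0.2  0.08
[... 555 characters left out ...]
9  0.16] [-36.  -6. -22.  75.   0. 162.]
-108 [0.53 0.2  0.3 ] [  7.  -0.  -1.  89.   0. -65.]
-108 [0.53 0.2  0.08] [  7.   5. -20.  66.   0. -65.]
-108 [ 0.59 -0.16  0.23] [ -28.    8.    0.   82.    0. -100.]
-108 [ 0.49 -0.19  0.16] [ -36.   -6.  -22.   75.    0. -108.]
72 [0.53 0.2  0.3 ] [  7.  -0.  -1.  89.   0. 115.]
72 [0.53 0.2  0.08] [  7.   5. -20.  66.   0. 115.]
72 [ 0.59 -0.16  0.23] [-28.   8.   0.  82.   0.  80.]
72 [ 0.49 -0.19  0.16] [-36.  -6. -22.  75.   0.  72.]
162 [0.53 0.2  0.3 ] [ 7. -0. -1. 89.  0. 25.]
162 [0.53 0.2  0.08] [  7.   5. -20.  66.   0.  25.]
162 [ 0.59 -0.16  0.23] [-28.   8.   0.  82.   0. -10.]
162 [ 0.49 -0.19  0.16] [-36.  -6. -22.  75.   0. -18.]
```

Run:
```python
from h import *
k=[.5290,.1953]; R=tool(-162.5)
def st(s):
    o=robot.observe(); print(s,round(o["time"],1),o["tool_pos"].round(4),"w",round(o["gripper_width"],4),"F",round(o["gripper_force"],1),o["ft_force"].round(1))
robot.move_pose([*k,.24],R); st("above")
print(robot.line_to([*k,.0775],.12,guard=15)); st("down")
robot.set_gripper(0.0); robot.pause(.3); st("pinch")
robot.line_to([*k,.34],.1); robot.pause(.3); st("lift")
for n in("scene","top"): cv2.imwrite(f"pics/{n}1.png",robot.grab_frame(n))
s=cv2.imread("pics/scene1.png"); print(proj("scene",[[*k,.286]]))
x,y=proj("scene",[[*k,.25]])[0].astype(int)
cv2.imwrite("pics/c3.png",cv2.resize(s[max(0,y-90):y+110,x-100:x+130],None,fx=3,fy=3))
```

```text
above 3.0 [0.5293 0.1947 0.24  ] w 0.0856 F 0.0 [ 0.  -0.9 -0.4]
False
down 4.5 [0.5296 0.1954 0.0784] w 0.0858 F 0.0 [-0.5 -0.8 -0.1]
pinch 5.4 [0.529  0.1952 0.0802] w 0.0272 F 58.9 [-12.5  -5.6  25.3]
lift 8.4 [0.529  0.1953 0.3399] w 0.0273 F 59.4 [-0.1 -0.6 -3.8]
[[360.62244338 126.05540333]]
```

View pics/c3.png

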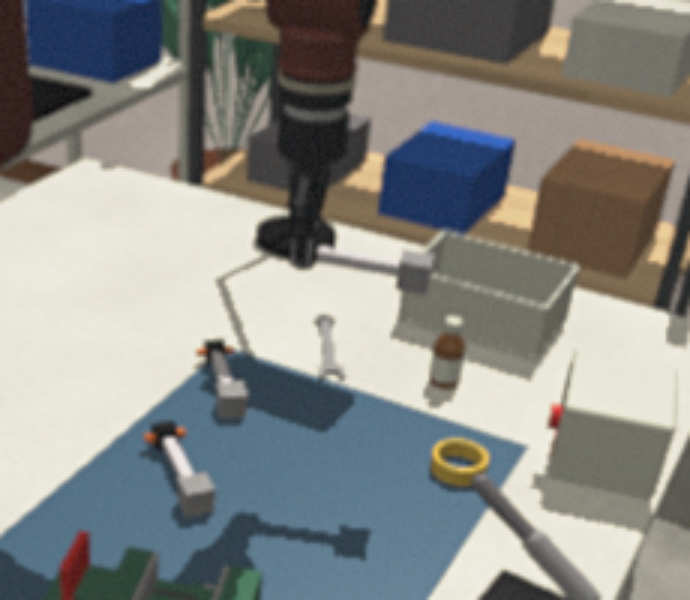

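The crop shows the bracket held level: knuckle in the fingers at (305,250), foot at (415,270). Next I ease the fingers.

Run:
```python
from h import *
def st(s):
    o=robot.observe(); print(s,round(o["time"],1),o["tool_pos"].round(4),"w",round(o["gripper_width"],4),"F",round(o["gripper_force"],1),o["ft_force"].round(1),o["torque"].round(2))
for w in(.029,.031,.033,.035): robot.set_gripper(w); robot.pause(.1); st(w)
robot.pause(1.2); st("swung")
cv2.imwrite("pics/scene2.png",robot.grab_frame("scene"))
robot.set_gripper(0.0); robot.pause(.3); st("pinch")
for n in("scene","top"): cv2.imwrite(f"pics/{n}3.png",robot.grab_frame(n))
a=[cv2.resize(cv2.imread(f"pics/scene{i}.png")[80:240,300:430],None,fx=3,fy=3) for i in(2,3)]
cv2.imwrite("pics/c4.png",np.hstack(a))
```

```text
0.029 8.8 [0.5287 0.1953 0.3396] w 0.0287 F 32.4 [-2.9 -0.9 -5.9] [-0.21  0.65 -0.02]
0.031 9.2 [0.5292 0.1954 0.3401] w 0.031 F 30.6 [ 1.   0.3 -4.4] [ 0.08 -0.31  0.01]
0.033 9.5 [0.5289 0.1953 0.34  ] w 0.0333 F 28.9 [ 0.2 -0.1 -4.8] [ 0.02 -0.16 -0.02]
0.035 9.8 [0.529  0.1953 0.34  ] w 0.0354 F 27.1 [ 0.7  0.5 -4.4] [ 0.08 -0.14  0.02]
swung 11.0 [0.529  0.1953 0.34  ] w 0.0353 F 27.1 [-0.6 -0.4 -4.9] [ 0.    0.03 -0.03]
pinch 11.6 [0.529  0.1953 0.34  ] w 0.0267 F 65.5 [-0.3  0.5 -4.1] [ 0.05 -0.    0.01]
```

View pics/c4.png

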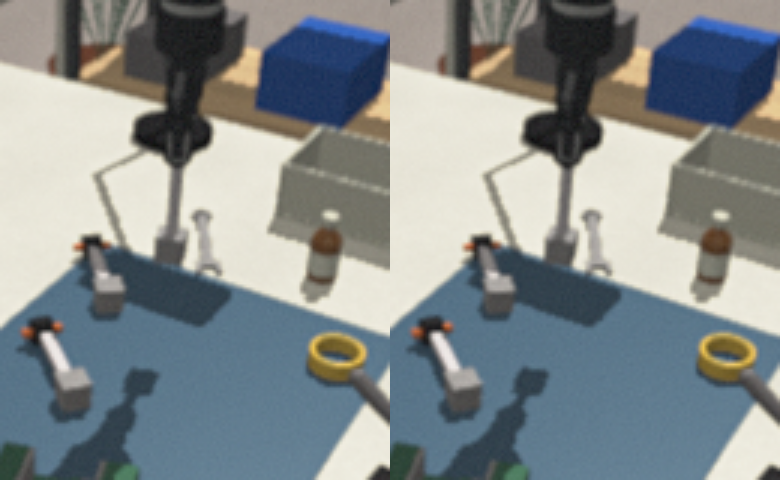

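The bracket now hangs about plumb: knuckle at (178,148) and foot at (171,247) in the crop. Next is the carry over the vise.

```bash
cat >> h.py <<'E'
VY=16.4; u=np.array([np.cos(np.radians(VY)),np.sin(np.radians(VY))]); vv=np.array([-u[1],u[0]]); O=np.array([.5916,-.1627])-.0125*u
def V(x,y): return O+x*u+y*vv
def st(s):
    o=robot.observe(); print(s,round(o["time"],1),o["tool_pos"].round(4),"w",round(o["gripper_width"],4),"F",round(o["gripper_force"],1),o["ft_force"].round(1),o["torque"].round(2))
E
python3 - <<'E'
from h import *
p=V(.023,0)
robot.line_to([*p,.34],.15,rotation=tool(106.4)); robot.pause(.3); st("over")
s=robot.grab_frame("scene"); cv2.imwrite("pics/scene4.png",s)
for z in(.278,.169,.133): print(z,proj("scene",[[*p,z]]))
x,y=proj("scene",[[*p,.18]])[0].astype(int)
c=s[y-70:y+70,x-70:x+70]; print(x-70,y-70)
cv2.imwrite("pics/c5.png",cv2.resize(c,None,fx=4,fy=4,interpolation=cv2.INTER_CUBIC))
E
```

```text
over 14.5 [ 0.6017 -0.1596  0.34  ] w 0.0268 F 65.5 [-0.2  0.2 -3.8] [-0.04 -0.03 -0.  ]
0.278 [[323.35921622 183.7028223 ]]
0.169 [[322.89853784 215.31311884]]
0.133 [[322.75857376 224.9248097 ]]
252 142
```

View pics/c5.png

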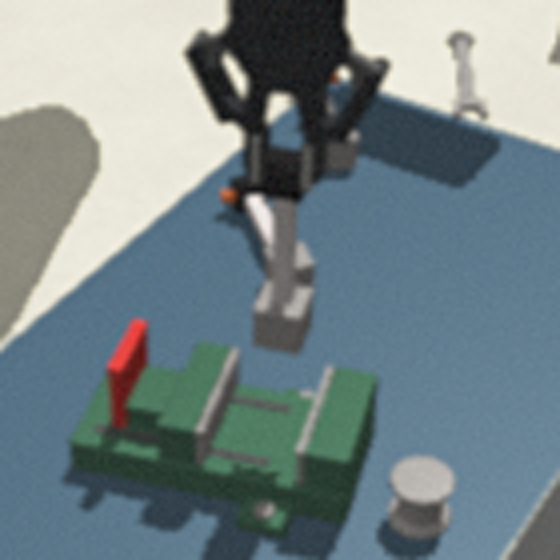

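The foot hangs plumb between the jaws, at about (283,318) in the crop and within 1–2 px of the prediction. I lower it next.

Run:
```python
from h import *
p=V(.023,0)
robot.line_to([*p,.255],.08); robot.pause(.2); st("near")
print(robot.line_to([*p,.222],.02,guard=10)); robot.pause(.3); st("stand")
s=robot.grab_frame("scene"); cv2.imwrite("pics/scene5.png",s)
cv2.imwrite("pics/c6.png",cv2.resize(s[152:292,252:392],None,fx=4,fy=4,interpolation=cv2.INTER_CUBIC))
```

```text
near 16.0 [ 0.6018 -0.1598  0.2555] w 0.027 F 65.5 [ 0.9 -0.1 -3.5] [-0.05 -0.02 -0.02]
True
stand 17.1 [ 0.6016 -0.1597  0.243 ] w 0.0269 F 66.7 [-0.   0.1  4.2] [ 0.12  0.2  -0.02]
```

View pics/c6.png

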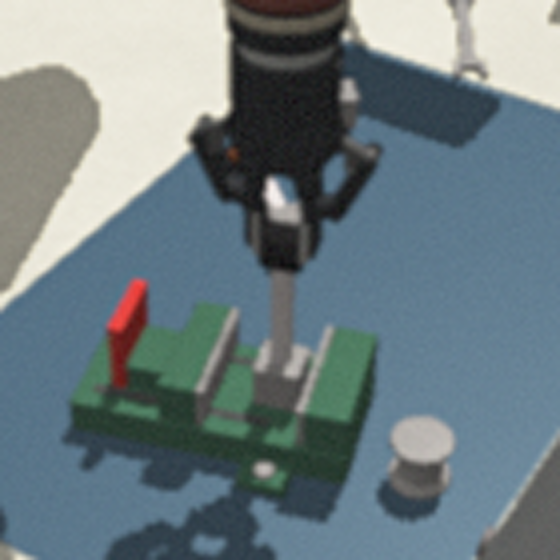

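The foot stands on the bed between the jaws at (282,375) in the crop. I release in stages, retract and push the plate.

Run:
```python
from h import *
p=V(.023,0)
for w in(.030,.034): robot.set_gripper(w); robot.pause(.15); st(w)
robot.set_gripper(.042); robot.set_gripper(.085); robot.pause(.2); st("open")
robot.line_to([*p,.36],.15); robot.pause(.1)
robot.set_gripper(0.0)
b=V(-.155,0); b2=V(-.14,0)
robot.move_pose([*b,.36],tool(-163.6)); 
print(robot.line_to([*b,.150],.15,guard=15)); st("behind")
s=robot.grab_frame("scene"); cv2.imwrite("pics/scene6.png",s)
cv2.imwrite("pics/c7.png",cv2.resize(s[152:292,252:392],None,fx=4,fy=4,interpolation=cv2.INTER_CUBIC))
```

```text
0.03 17.5 [ 0.6015 -0.1596  0.2424] w 0.03 F 31.7 [-1.5  0.1  6.8] [0.13 0.03 0.05]
0.034 17.9 [ 0.6013 -0.1595  0.242 ] w 0.0341 F 28.2 [-0.3  0.9  7.1] [ 0.12  0.03 -0.02]
open 18.8 [ 0.6011 -0.1595  0.2414] w 0.085 F 0.0 [1.3 0.7 0.4] [-0.04 -0.02  0.01]
False
behind 23.8 [ 0.4313 -0.2103  0.1509] w -0.0002 F 0.0 [ 0.1 -0.4  0.9] [ 0.01  0.02 -0.02]
```

View pics/c7.png

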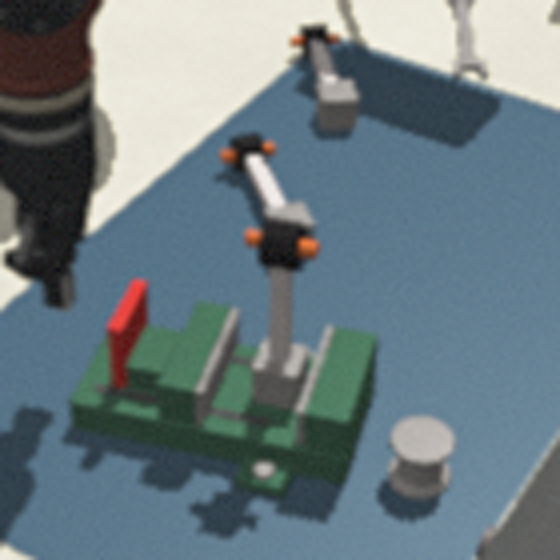

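The bracket stands upright and free between the jaws. The closed fingers are behind the red plate, so I push now.

Run:
```python
from h import *
print(robot.line_to([*V(-.122,0),.148],.06,guard=30)); st("a")
print(robot.line_to([*V(-.050,0),.148],.025,guard=28)); robot.pause(.2); st("pushed")
t=robot.observe()["tool_pos"]; print("vise x",(t[:2]-O)@u)
robot.line_to([*V(-.16,0),.15],.1); robot.line_to([*V(-.16,0),.32],.15); st("clear")
s=robot.grab_frame("scene"); cv2.imwrite("pics/scene7.png",s); cv2.imwrite("pics/top7.png",robot.grab_frame("top"))
tp=cv2.imread("pics/top7.png")[110:250,320:460]
cv2.imwrite("pics/c8.png",cv2.resize(np.hstack([s[152:292,252:392],tp]),None,fx=2.8,fy=2.8,interpolation=cv2.INTER_CUBIC))
```

```text
False
a 24.6 [ 0.4626 -0.2005  0.1478] w -0.0003 F 0.0 [0.7 0.5 0.4] [0.   0.03 0.06]
True
pushed 26.5 [ 0.5035 -0.1878  0.1472] w 0.0001 F 0.0 [ 1.4 -0.2  0.3] [ 0.01  0.02 -0.02]
vise x -0.07912074329782581
clear 28.7 [ 0.4259 -0.2112  0.3191] w -0.0 F 0.0 [-1.3 -0.  -0.3] [ 0.04 -0.02  0.06]
```

View pics/c8.png

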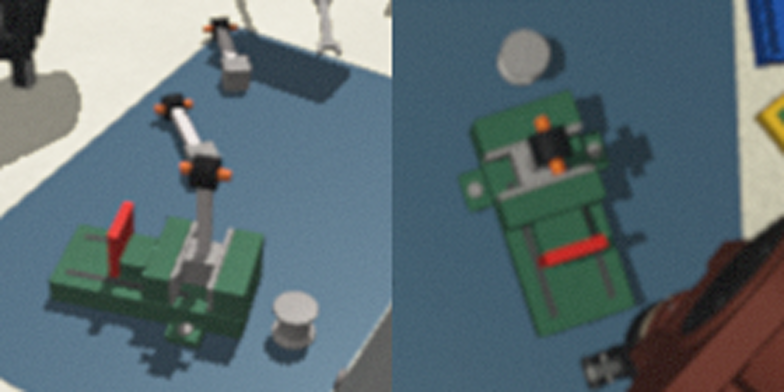

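In both views the jaw is closed on the foot with the bracket upright. The force after the push read low, so I push again gently to confirm it's seated and compare the plate's travel.

Run:
```python
from h import *
a,b=[max(((c,n) for c,n,s in blobs(cv2.imread(f"pics/top{i}.png"),(0,150,90),(4,255,255)) if 360<c[0]<420 and 160<c[1]<225),key=lambda t:t[1]) for i in(0,7)]
d=cast("top",[b[0]],.095)[0]-cast("top",[a[0]],.095)[0]; print(a,b,"travel",d[:2]@u,d[:2]@vv)
robot.line_to([*V(-.16,0),.15],.15); robot.line_to([*V(-.095,0),.148],.08)
print(robot.line_to([*V(-.050,0),.148],.02,guard=45)); o=robot.observe(); print("x",(o["tool_pos"][:2]-O)@u,o["ft_force"].round(1))
robot.line_to([*V(-.16,0),.15],.1); robot.line_to([*V(-.16,0),.32],.15); st("clear")
t=robot.grab_frame("top"); cv2.imwrite("pics/top8.png",t)
b=max(((c,n) for c,n,s in blobs(t,(0,150,90),(4,255,255)) if 360<c[0]<420 and 160<c[1]<225),key=lambda t:t[1])
d=cast("top",[b[0]],.095)[0]-cast("top",[a[0]],.095)[0]; print("travel",d[:2]@u)
bl=[c for c,n,s in blobs(t,(5,130,100),(17,255,255),4) if 355<c[0]<400 and 140<c[1]<180]; w=cast("top",bl,.175)
for q in w: print("button vise xy",(q[:2]-O)@u,(q[:2]-O)@vv)
```

```text
(array([389., 212.]), np.int32(111)) (array([384.7, 199.2]), np.int32(118)) travel 0.03527955358241058 0.0003868204799304897
True
x -0.07821521939199733 [-2.2 -0.7  2.1]
clear 34.5 [ 0.4259 -0.2112  0.3191] w -0.0002 F 0.0 [-0.7 -0.5 -0.1] [-0.   -0.01  0.01]
travel 0.03510850408064927
button vise xy 0.05130380973456651 0.005975747163452304
button vise xy 0.01117503829824273 0.004941596276356321
```

Vision puts the travel at about 35 mm with some bias, and the limit is 36.5 mm. I check with small stepped pushes, reading the force at each.

Run:
```python
from h import *
robot.line_to([*V(-.16,0),.15],.15); robot.line_to([*V(-.085,0),.148],.08)
for x in np.arange(-.081,-.068,.001):
    robot.line_to([*V(x,0),.148],.02); robot.pause(.1); o=robot.observe(); f=o["ft_force"][:2]@u
    print(round(x,3),round((o["tool_pos"][:2]-O)@u,4),round(f,1))
    if abs(f)>40: break
robot.line_to([*V(-.16,0),.15],.1); robot.line_to([*V(-.16,0),.32],.15); st("clear")
t=robot.grab_frame("top"); cv2.imwrite("pics/top9.png",t)
b=max(((c,n) for c,n,s in blobs(t,(0,150,90),(4,255,255)) if 360<c[0]<420 and 160<c[1]<225),key=lambda t:t[1])
print(b,"travel",(cast("top",[b[0]],.095)[0]-cast("top",[(389,212)],.095)[0])[:2]@u)
bl=[c for c,n,s in blobs(t,(5,130,100),(17,255,255),4) if 355<c[0]<400 and 140<c[1]<180]
for q in cast("top",bl,.175): print("button vise xy",(q[:2]-O)@u,(q[:2]-O)@vv)
cv2.imwrite("pics/c9.png",cv2.resize(t[125:215,330:430],None,fx=6,fy=6,interpolation=cv2.INTER_CUBIC))
```

```text
-0.081 -0.081 0.1
-0.08 -0.08 -0.6
-0.079 -0.079 -0.4
-0.078 -0.0782 -3.9
-0.077 -0.078 -8.8
-0.076 -0.0778 -14.6
-0.075 -0.0776 -21.3
-0.074 -0.0774 -26.0
-0.073 -0.0772 -33.0
-0.072 -0.077 -38.0
-0.071 -0.0769 -43.5
clear 43.2 [ 0.4259 -0.2112  0.3191] w 0.0 F 0.0 [ 0.6  0.6 -0.2] [-0.01 -0.   -0.02]
(array([384.6, 199.3]), np.int32(117)) travel 0.03510850408064927
button vise xy 0.05130380973456651 0.005975747163452304
button vise xy 0.01117503829824273 0.004941596276356321
```

View pics/c9.png

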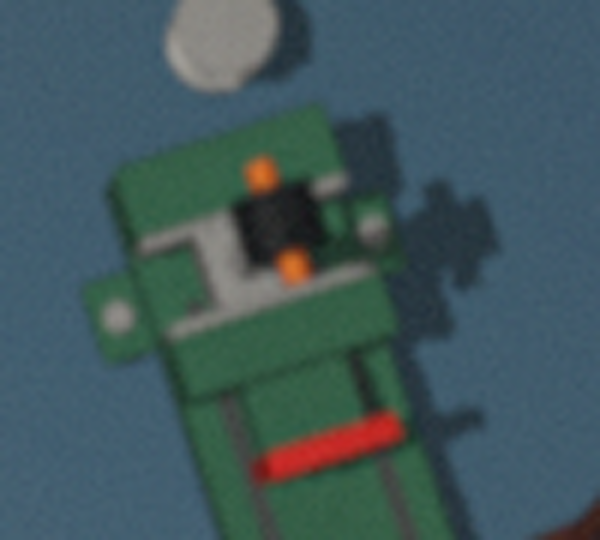

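The jaw is stopped hard against the foot: force rises to 43 N over well under 2 mm of movement. The crop shows the foot square between the strips, with the buttons at (262,173) and (294,266) above it. The hand is clear, so I hand in.

```bash
python3 -c "
from plant import robot
print(robot.job_done())"
```

```text
the job is handed in; nothing more can be done
None
```

The job is handed in, with no verdict returned: the bracket stands upright on the green vise's bed, held by the sliding jaw, with the hand clear. The jaw stopped hard against the foot at 43 N, though the camera put its travel at about 35 mm (36.5 mm is the minimum), a reading I took as biased low.

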